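Back off the knurled ring of a stop jig and push the block home

ROBOT

A 6-joint arm with a two-finger parallel gripper is mounted at the origin on the work surface; the furniture and walls round the work are solid. World frame = base frame: x ahead of the robot, y to its left, z up, the work surface at z = 0. Lengths are in m, angles in rad, forces in N, time in s.
With the tool pointing down it reaches from about 0.425 to 0.925 m from the base axis. Payload 12.5 kg.
Tool frame: the origin (TCP) lies between the finger pads; the fingertips stand 17 mm ahead of it and the grasp point (between the pads) lies 2 mm behind it (ctrl.nose_length is the distance from the TCP to the fingertips, in m); z points along the fingers, y is the line along which they close (so a half turn about z gives the same grasp; the last joint's range is limited). The gripper opens to 85 mm and grips with 20 to 120 N. Pads are 22 mm wide; open, the fingers measure 114 mm over their backs; the gripper's body (76 mm by 85 mm) begins 54 mm behind the grasp point. The pads swing forward as they close: fully open they stand 13 mm farther back than shut.
Start: joints at [-1.32, 0.491, 1.559, -0, 1.092, -0.106], TCP at [0.218, -0.586, 0.248] pointing down, gripper open.
Joint ranges: [-3.1, 3.1], [-0.84, 2.19], [0.05, 2.79], [-1.13, 4.28], [0.06, 2.93], [-2.69, 2.69]. Speed limits (rad/s): [2.22, 2.22, 2.79, 3.14, 3.14, 3.14].

INTERFACE

Orientations are given as a unit quaternion [x, y, z, w].
In Python, from workcell import ctrl, vision, close_job gives the robot as it stands. Calls block until the motion is done:
- ctrl.goto(position, orientation): joint-space move of the TCP to a pose.
- ctrl.line_to(position, rotation=None, feed=0.15, until_force=None): straight line of the TCP; rotation=None keeps the orientation; feed is the mean speed in m/s. With until_force (N) it stops when the force on the tool has changed by that much, and returns True; else False.
- ctrl.set_joints(angles): joint-space move.
- ctrl.open_gripper() and ctrl.close(): open the fingers fully, or close them until they stop; the grip force is fixed at half the most.
- ctrl.wait(seconds).
- ctrl.solve_ik(position, orientation): joint angles nearest the present ones, or None.
- ctrl.sense(): the state.
- vision.read_camera(name): name is "scene" or "top" or "wrist"; returns the picture (400x640x3 uint8, blue, green, red); there is no depth.
- vision.calibration(name): a dict with "camera_matrix" (3x3 intrinsics, pixels), "k1" (the pictures are not rectified: a ray, as slopes to the right and down, at radius r is drawn at 1 + k1 r^2 times it, then the intrinsics apply), "T" (4x4, takes a point from camera to world coordinates). Camera axes: x right, y up, looking along -z (the intrinsics and any distortion apply to the point x, -y, -z); pixel columns grow to the right and rows downward; lengths in m; the calibration is good to about 2 mm. A picture is of the moment at which its call begins: read the wrist's pose just before it. calibration takes no time and is no camera call; for the wrist camera it gives the pose at the moment of the call.
A pose or a line that the arm cannot do raises ctrl.PlanningError and nothing moves.
- close_job(): hands the job in; it is judged then, once.
The state is a dict: "clock": time; "joint_pos": joint angles; "qd": joint speeds; "effort": joint torques, N m; "ee_pos": TCP position; "ee_rot": TCP orientation; "force": force on the tool from outside, world axes, zero at the start; "ft_torque": the same for the moment, N m; "grip_width": finger opening in m; "grip_force": force on a finger pad.
Only numpy, scipy, OpenCV 4.12 (cv2) and the standard library are available. Lean on these libraries where they do the work, as an engineer would, in place of code of your own. Each camera call takes 0.05 s, during which the arm holds its last target. There are 200 camera calls.

TASK

On the small plywood stop jig, roll a fingertip round the knurled rim of the big metal ring nut to loosen it two full turns anticlockwise (seen from above; within a quarter turn), so that the steel keeper rises clear of the wooden block in the channel. Then push the block with a fingertip along the channel, under the keeper, until it rests against the wooden end stop. Grasp and lift nothing, keep the block flat in its channel, and leave the other things on the bench where they are.

Things in the scene. Friction and masses are not known exactly. Their poses are not given: they have to be found in the camera images.
- jig: Plywood stop jig, fixed to the bench, place and yaw vary. Origin on the bench (z = 0) under the channel's centre line, below the keeper's lip; z up. In its frame (mm): base x -35 to 105, y -90 to 60, top z 20. The open-topped channel runs along y at x = 0, 31 wide, its floor the base's top, between wooden walls 10 thick with tops at z 28; open at its -y end (y -85). Stud of the ring at x 68, y 0.
- end_stop (a point): Middle of the face of the wooden end stop that closes the +y end of the channel: jig (0, 36, 29) mm. The stop is 51 mm wide, 14 mm thick, its top at z 38 mm.
- lip (a point): Middle of the lower edge of the dark steel keeper's lip, jig (0, 0, 36) mm when tight. The lip (30 mm wide, y -3 to 3) hangs from a bar (22 mm wide, z 44 to 52 tight) that runs from x -18 to 86 under the ring and rises with it. A side tab rides on a 6 mm guide pin at x 58, y -28 (top z 61). The lip stops the block until the ring is about 1.6 turns loose; after two turns it is 2 mm above the block.
- ring (a joint): Turn of the knurled ring nut, rad: 0 = tight, grows anticlockwise seen from above (loosening); 12.57 = two full turns; it stops at 0 and 19. It always starts at 0, turns with a steady friction of about 0.08 N m (2 N at the rim) and stays where it is left. The thread lifts ring and keeper 4 mm a turn.
- ring_mid (a point): Centre of the aluminium ring nut's knurled rim, on its axis, half-way up. Rim 92 mm across the crests of 30 upright ribs (2 mm proud of the 88 mm body), 24 mm high: z 60 to 84 when tight (this point z 72), z 68 to 92 after two turns. Below it a 44 mm wide, 8 mm high neck. Of the jig only the stud (top z 90, within the rim) and the guide pin stand higher than z 60.
- ring_mark (a point): Outer end of the black line on the ring's top face, 40 mm from the axis; it turns with the ring and points along jig -x, along the keeper, when tight.
- block_center (a point): Centre of the loose wooden offcut block in the channel: 28 mm wide (jig x), 62 mm long (jig y), 22 mm high, about 50 g. Standing on the channel floor its centre is at z 31 and its top at z 42. It starts with its front end 2 to 14 mm short of the lip (centre at jig y -36 to -48); against the end stop its centre is at jig y +5. It slides with light friction.
- faceplate: 75 mm round grey metal lathe faceplate, 27 mm high, lying on the bench; a bystander. Origin: centre of its underside.
- sanding_block: cork sanding block 64 x 105 x 29 mm lying on the bench; a bystander. Origin: centre of its underside.
- turned_cup: turned wooden cup, 72 mm across, 79 mm high, standing on the bench; a bystander. Origin: centre of its underside.
- spare_offcut: a second, identical-looking wooden offcut 28 x 62 x 22 mm lying loose on the bench, not in the jig; a bystander. Origin: centre of its underside.
- tape_measure: orange tape measure 33 x 79 x 62 mm standing on the bench; a bystander. Origin: centre of its underside.
- wax_tin: round dark red wax tin, 81 mm across, 36 mm high, on the bench; a bystander. Origin: centre of its underside.
- work_block: The same wooden block; origin at the centre of its underside.
Things that resemble listed ones, but are neither listed nor needed, are in the scene too. Leave any orange, purple or turquoise look-alike of the work_block alone.

How it is judged:
By the outcome, as a careful person would: the job done as asked, in the order asked, and still so for the second after the job is handed in, with the robot touching nothing.
It also fails if it takes over 72 s, if anything falls off the work surface, if the arm or the gripper's body presses on something with over 40 N, if the wrist force passes 120 N, or if a joint passes its speed limit or range.

## Working session

There is one attempt and no reset: what is moved stays moved. The work goes in short steps, each a Python script; the robot and the scene stay as the last script left them, time stands still between calls to the robot, and variables do not carry over. Pictures are saved under pics/ and viewed, at most 10 in all, crops included, and the job is handed in when it is done.

```bash
mkdir -p pics; python3 - <<'E'
from workcell import ctrl,vision
import cv2
for n in("scene","top"):
    cv2.imwrite(f"pics/{n}0.png",vision.read_camera(n)); c=vision.calibration(n); print(n,c["camera_matrix"].tolist(),c["k1"],c["T"].round(3).tolist())
s=ctrl.sense();print(s["clock"],s["ee_pos"],s["ee_rot"],ctrl.nose_length,s["grip_width"])
E
```

```text
scene [[450.78048729374206, 0.0, 319.7027530283028], [0.0, 450.78048729374206, 196.3986544107822], [0.0, 0.0, 1.0]] -0.053502415169423556 [[0.479, 0.477, -0.737, -0.589], [-0.878, 0.257, -0.404, -0.421], [-0.003, 0.84, 0.542, 0.817], [0.0, 0.0, 0.0, 1.0]]
top [[511.9859062948364, 0.0, 327.36168594792366], [0.0, 511.9859062948364, 200.934574730532], [0.0, 0.0, 1.0]] -0.0660696708479776 [[-0.012, 0.992, -0.129, 0.251], [-1.0, -0.013, -0.01, 0.127], [-0.011, 0.129, 0.992, 1.383], [0.0, 0.0, 0.0, 1.0]]
0.1 [ 0.21827068 -0.585451    0.24777097] [ 9.84132756e-01  1.77432966e-01 -2.77174575e-05 -5.11030545e-04] 0.017 0.08550063464258505
```

View pics/top0.png

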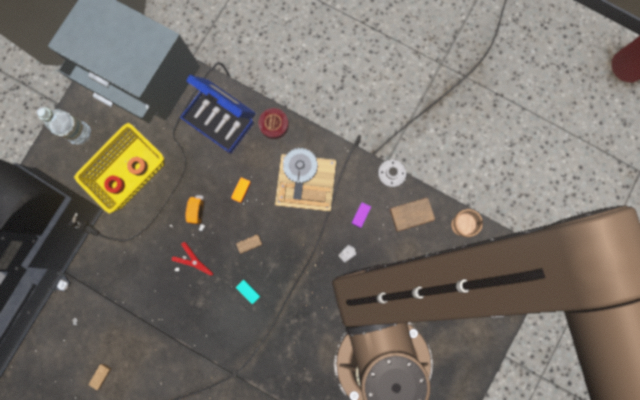

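View pics/scene0.png

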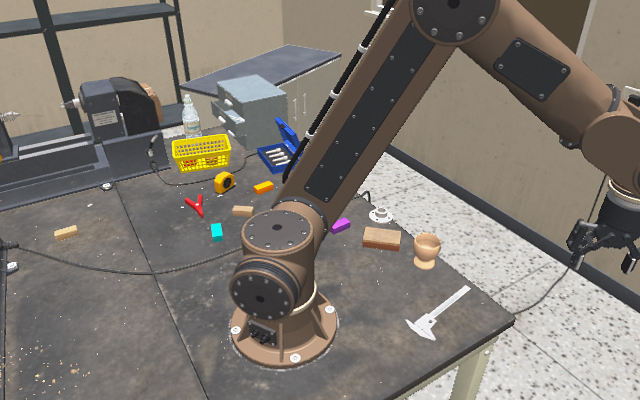

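The top view shows the jig near (305,182), with the ring at (299,165), the keeper pointing down the image to (298,192), and the channel running across the image. Candidates for the block:
- the block in the channel, near (313,192)
- spare offcut at (248,243)
- wooden piece at (99,377)
- orange look-alike (241,189), purple (361,215) and turquoise (248,292)

The one in the jig's channel fits the description. I'll check it in one close crop.

```bash
cat > h.py <<'E'
import numpy as np,cv2
from workcell import ctrl,vision
def ray(n,uv,c=None):
    c=c or vision.calibration(n);K=c["camera_matrix"]
    d=(np.array(uv,float)-K[:2,2])/np.array([K[0,0],K[1,1]]);x=d.copy()
    for _ in range(20): x=d/(1+c["k1"]*(x@x))
    T=np.array(c["T"]);return T[:3,3],T[:3,:3]@np.array([x[0],-x[1],-1])
def at_z(n,uv,z,c=None):
    o,r=ray(n,uv,c);return o+r*(z-o[2])/r[2]
def proj(n,P,c=None):
    c=c or vision.calibration(n);K=c["camera_matrix"];T=np.array(c["T"])
    p=(np.atleast_2d(P)-T[:3,3])@T[:3,:3];x=np.c_[p[:,0],-p[:,1]]/-p[:,2:3]
    x=x*(1+c["k1"]*(x**2).sum(1,keepdims=True));return x*[K[0,0],K[1,1]]+K[:2,2]
E
python3 - <<'E'
from h import *
im=cv2.imread("pics/top0.png")
cv2.imwrite("pics/c1.png",cv2.resize(im[140:220,265:350],None,fx=7,fy=7,interpolation=cv2.INTER_CUBIC))
E
```

```text
(no output)
```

View pics/c1.png

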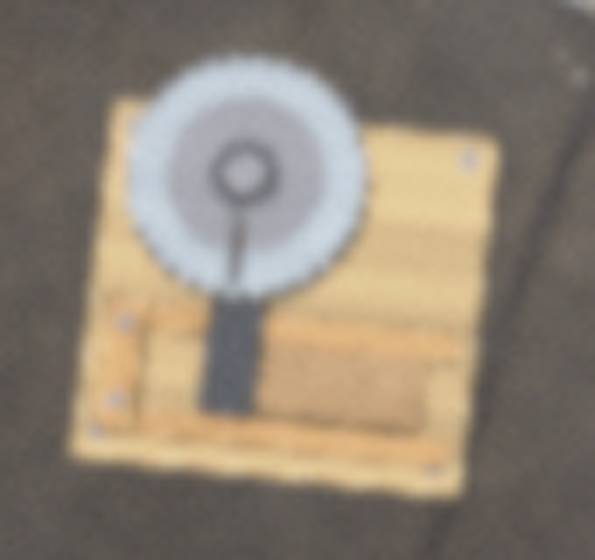

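The crop confirms it: the wooden block is in the channel, its front hidden at the dark keeper, crop (265–430, 345–430). The ring centre is at crop (248,175), with the mark pointing down along the keeper, and the end stop is on the left at crop (120,360). I'll fit the jig pose next and check reach.

```bash
cat >> h.py <<'E'
from scipy.spatial.transform import Rotation as R
def quat(yaw): # tool down, tool x axis at world angle yaw
    return (R.from_euler("z",yaw)*R.from_euler("x",np.pi)).as_quat()
E
python3 - <<'E'
from h import *
from scipy.optimize import least_squares
px=np.array([[498,140],[462,495],[72,458],[115,100],[248,175]])/7+[265,140]
J=np.array([[105,-90,20],[-35,-90,20],[-35,60,20],[105,60,20],[68,0,84]])/1e3
def jw(p,J=J): return R.from_euler("z",p[2]).apply(J)+[p[0],p[1],0]
f=least_squares(lambda p:(proj("top",jw(p))-px).ravel(),[.5,.1,0])
print(f.x,f.fun.round(1)); np.save("jig.npy",f.x)
c=jw(f.x)[4][:2];print("ring",c,np.hypot(*c))
s=ctrl.sense();e=R.from_quat(s["ee_rot"]);T=np.array(vision.calibration("wrist")["T"])
print("cam in tool",e.inv().apply(T[:3,3]-s["ee_pos"]),(e.inv()*R.from_matrix(T[:3,:3])).as_matrix().round(2).tolist())
for off in (0,np.pi/2,np.pi,-np.pi/2):
  row=[]
  for d in range(0,360,20):
    a=np.radians(d);p=[c[0]+.06*np.cos(a),c[1]+.06*np.sin(a),.085]
    q=ctrl.solve_ik(p,quat(a+off)); row.append(None if q is None else round(float(q[5]),1))
  print(off,row)
E
```

```text
[ 0.44670613  0.21671392 -0.11541632] [ 0.1 -0.2 -0.   0.1  0.1 -0.2 -0.   0.1 -0.1  0.2]
ring [0.51425372 0.20888303] 0.5550576602173628
cam in tool [ 6.57920811e-02 -1.19875004e-04 -1.26097979e-01] [[-0.0, 0.96, 0.26], [1.0, 0.0, -0.0], [-0.0, 0.26, -0.96]]
0 [1.8, 1.5, 1.2, 0.9, 0.5, 0.2, -0.1, -0.5, -0.9, -1.3, -1.7, -2.1, -2.4, None, None, None, 2.5, 2.1]
1.5707963267948966 [0.2, -0.1, -0.4, -0.7, -1.0, -1.4, -1.7, -2.1, -2.5, None, None, 2.7, 2.3, 1.9, 1.6, 1.2, 0.9, 0.6]
3.141592653589793 [-1.3, -1.6, -2.0, -2.3, -2.6, None, None, 2.6, 2.3, 1.9, 1.5, 1.1, 0.7, 0.3, -0.0, -0.4, -0.7, -1.0]
-1.5707963267948966 [None, None, None, 2.4, 2.1, 1.8, 1.4, 1.1, 0.7, 0.3, -0.1, -0.5, -0.9, -1.2, -1.6, -1.9, -2.3, -2.6]
```

```bash
cat >> h.py <<'E'
jig=np.load("jig.npy") if __import__("os").path.exists("jig.npy") else None
def J2W(P,j=None):
    j=jig if j is None else j
    return R.from_euler("z",j[2]).apply(np.array(P,float))+[j[0],j[1],0]
C=J2W([.068,0,0])[:2]
def pose(deg,r,z):
    a=np.radians(deg);return np.array([C[0]+r*np.cos(a),C[1]+r*np.sin(a),z]),quat(a)
def frt(deg):
    a=np.radians(deg);F=ctrl.sense()["force"];return F[0]*np.cos(a)+F[1]*np.sin(a),-F[0]*np.sin(a)+F[1]*np.cos(a),F[2]
def contact(deg,z):
    ctrl.line_to(*pose(deg,.064,z),feed=.15)
    ctrl.line_to(*pose(deg,.050,z),feed=.02,until_force=6)
    p=ctrl.sense()["ee_pos"];return np.hypot(*(p[:2]-C))
def stroke(d0,d1,r,turn0,step=10,Ft=12,feed=.08,log=True):
    d=d0
    while d<d1-1e-6:
        d=min(d+step,d1);z=.083+.004*(turn0+(d-d0)/360)
        ctrl.line_to(*pose(d,r,z),feed=feed)
        fr,ft,fz=frt(d)
        if log: print(round(d),"r%.1f Fr %.1f Ft %.1f Fz %.1f"%(r*1e3,fr,ft,fz))
        r+=np.clip((fr-Ft)*5e-5,-.0006,.0006)
    return r
E
python3 - <<'E'
from h import *
ctrl.close()
ctrl.goto(*pose(-40,.075,.20))
ctrl.line_to(*pose(-40,.075,.083),feed=.2)
r=contact(-40,.083);print("contact r",r,frt(-40),ctrl.sense()["clock"])
cv2.imwrite("pics/w0.png",vision.read_camera("wrist"))
r=stroke(-40,10,r-.0002,0)
cv2.imwrite("pics/w1.png",vision.read_camera("wrist"))
np.save("r.npy",r);print(ctrl.sense()["clock"])
a,b=cv2.imread("pics/w0.png"),cv2.imread("pics/w1.png")
cv2.imwrite("pics/w01.png",cv2.resize(np.vstack([a,b]),None,fx=.75,fy=.75))
E
```

```text
contact r 0.057516459361027394 (np.float64(4.685103218700913), np.float64(-0.8280897830244083), np.float64(0.932900178453554)) 5.2167
-30 r57.3 Fr 5.8 Ft 0.6 Fz -0.3
-20 r57.0 Fr 9.0 Ft 1.1 Fz -1.4
-10 r56.9 Fr 11.0 Ft 0.3 Fz -1.8
0 r56.8 Fr 13.3 Ft 1.6 Fz -2.8
10 r56.9 Fr 13.6 Ft 1.0 Fz -3.0
6.9417
```

View pics/w01.png

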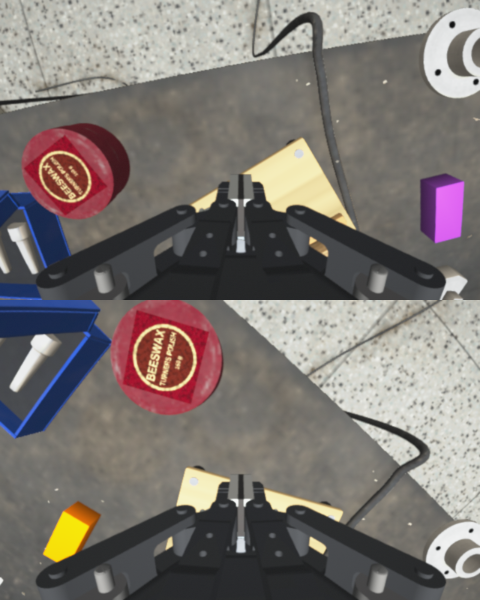

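The gripper hides the ring in both wrist pictures, so the forces alone can't confirm the turn. I'll raise the tool and measure the mark with the wrist camera.

```bash
cat >> h.py <<'E'
def mark(name,turns=0.,n="wrist"):
    c=vision.calibration(n);im=vision.read_camera(n);cv2.imwrite(f"pics/{name}.png",im)
    g=cv2.cvtColor(im,cv2.COLOR_BGR2GRAY).astype(np.float32)
    A=np.radians(np.arange(0,360,1.));rr=np.arange(.024,.039,.001)
    P=np.array([[C[0]+q*np.cos(a),C[1]+q*np.sin(a),.084+.004*turns] for a in A for q in rr])
    uv=proj(n,P,c).astype(np.float32)
    v=cv2.remap(g,uv[:,:1].copy(),uv[:,1:].copy(),cv2.INTER_LINEAR).reshape(len(A),-1).mean(1)
    i=int(v.argmin()); # angle of ring turn (mod 360), jig frame
    return (i-np.degrees(jig[2])-180)%360, v.min(),np.median(v),proj(n,[[*C,.084+.004*turns]],c)[0]
def leave(deg):
    p=ctrl.sense()["ee_pos"];ctrl.line_to(pose(deg,.068,p[2])[0],feed=.1);ctrl.line_to(pose(deg,.068,.16)[0],feed=.25)
E
python3 - <<'E'
from h import *
leave(10)
ctrl.goto(*pose(10,-.085,.2))
print(mark("m1"),ctrl.sense()["clock"])
E
```

```text
(np.float64(53.61286790360725), np.float32(108.38079), np.float32(221.14304), array([320.17775559,  84.21485604])) 8.375
```

View pics/m1.png

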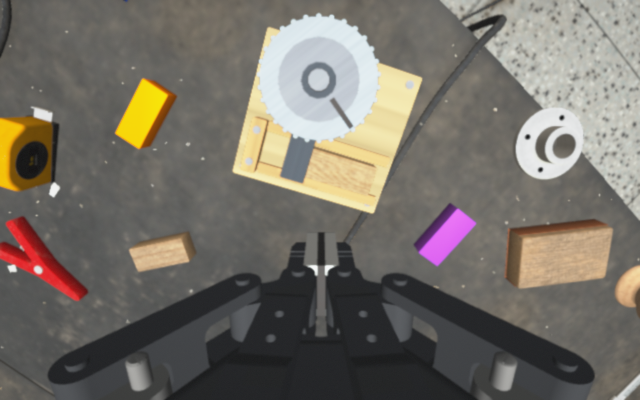

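The mark at (343,113) shows the ring has turned about 53° for a 50° stroke, so the drive barely slips. Next are long strokes.

```bash
python3 - <<'E'
from h import *
ctrl.goto(*pose(-40,.075,.16))
ctrl.line_to(*pose(-40,.075,.0837),feed=.25)
r=contact(-40,.0837);print("r",r)
import h
r=stroke(-40,225,r-.0002,.15,step=10,Ft=11,feed=.1)
leave(225);print(ctrl.sense()["clock"])
ctrl.goto(*pose(10,-.085,.2))
print(mark("m2",.9),ctrl.sense()["clock"])
E
```

```text
r 0.05751772447345144
-30 r57.3 Fr 5.8 Ft 2.6 Fz 1.0
-20 r57.1 Fr 7.3 Ft 3.0 Fz -0.9
-10 r56.9 Fr 11.7 Ft 1.6 Fz -1.1
0 r56.9 Fr 13.8 Ft 1.3 Fz -2.3
10 r57.0 Fr 12.9 Ft 1.8 Fz -2.8
20 r57.1 Fr 13.1 Ft 1.7 Fz -3.0
30 r57.2 Fr 15.0 Ft 0.7 Fz -2.6
40 r57.4 Fr 14.6 Ft 1.2 Fz -2.3
50 r57.6 Fr 14.1 Ft 0.6 Fz -1.1
60 r57.8 Fr 13.3 Ft 0.2 Fz -0.2
70 r57.9 Fr 11.4 Ft 1.3 Fz 0.7
80 r57.9 Fr 10.8 Ft 1.7 Fz 1.8
90 r57.9 Fr 7.7 Ft 1.6 Fz 2.6
100 r57.7 Fr 7.0 Ft 1.2 Fz 2.7
110 r57.5 Fr 5.1 Ft 1.1 Fz 1.9
120 r57.2 Fr 2.0 Ft 1.4 Fz 0.6
130 r56.8 Fr 0.9 Ft 0.7 Fz 0.3
140 r56.3 Fr 1.2 Ft 1.1 Fz 0.7
150 r55.8 Fr -0.3 Ft 0.5 Fz -0.2
160 r55.2 Fr 0.1 Ft 0.2 Fz 0.7
170 r54.7 Fr -0.6 Ft 0.7 Fz 0.1
180 r54.1 Fr -0.1 Ft 0.6 Fz 0.9
190 r53.6 Fr -0.5 Ft -0.1 Fz -0.2
200 r53.0 Fr 1.4 Ft 0.9 Fz -1.1
210 r52.5 Fr 3.3 Ft 1.9 Fz 1.2
220 r52.1 Fr 6.0 Ft 1.6 Fz 1.5
225 r51.9 Fr 7.3 Ft 1.0 Fz 2.6
19.7417
(np.float64(263.61286790360725), np.float32(108.84062), np.float32(221.14468), array([320.16694696,  83.67153207])) 22.9917
```

Contact radii and the picture agree that the centre is about 3 mm off, towards 15°. I'll correct it and continue.

```bash
python3 - <<'E'
import numpy as np
j=np.load("jig.npy");j[:2]+=[.003,.0008];np.save("jig.npy",j)
from h import *
print(mark("m2b",.75))
ctrl.goto(*pose(-40,.066,.16))
ctrl.line_to(*pose(-40,.066,.086),feed=.25)
r=contact(-40,.086);print("r",r)
r=stroke(-40,225,r-.0003,.75,step=15,Ft=11,feed=.12)
leave(225);print(ctrl.sense()["clock"])
ctrl.goto(*pose(0,-.085,.2))
print(mark("m3",1.45),ctrl.sense()["clock"])
E
```

```text
(np.float64(268.61286790360725), np.float32(108.03952), np.float32(220.5058), array([319.78962452,  79.31192671]))
r 0.05578017249062719
-25 r55.5 Fr 5.1 Ft 3.0 Fz 0.5
-10 r55.2 Fr 8.1 Ft 1.6 Fz -1.1
5 r55.0 Fr 8.8 Ft 1.6 Fz -2.6
20 r54.9 Fr 10.6 Ft 1.7 Fz -3.3
35 r54.9 Fr 14.2 Ft 2.3 Fz -4.0
50 r55.1 Fr 13.6 Ft 2.6 Fz -2.5
65 r55.2 Fr 16.1 Ft 2.1 Fz -2.4
80 r55.5 Fr 16.7 Ft 2.6 Fz -0.4
95 r55.7 Fr 16.1 Ft 3.1 Fz 1.7
110 r56.0 Fr 12.6 Ft 2.8 Fz 3.7
125 r56.1 Fr 9.9 Ft 2.1 Fz 3.9
140 r56.0 Fr 7.8 Ft 1.1 Fz 2.8
155 r55.9 Fr 6.4 Ft 1.8 Fz 2.3
170 r55.6 Fr 7.8 Ft 2.5 Fz 2.9
185 r55.5 Fr 5.5 Ft 2.1 Fz 2.0
200 r55.2 Fr 6.1 Ft 2.2 Fz 2.1
215 r54.9 Fr 5.7 Ft 2.3 Fz 1.0
225 r54.7 Fr 7.2 Ft 3.2 Fz 1.0
32.9833
(np.float64(176.61286790360725), np.float32(112.98854), np.float32(219.78082), array([319.96662003,  83.55448929])) 36.4
```

```bash
python3 - <<'E'
from h import *
ctrl.goto(*pose(-40,.066,.16))
ctrl.line_to(*pose(-40,.066,.089),feed=.25)
r=contact(-40,.089);print("r",r)
r=stroke(-40,144,r-.0003,1.49,step=15,Ft=11,feed=.12,log=False)
leave(144);print(ctrl.sense()["clock"])
ctrl.goto(*pose(0,-.085,.2))
print(mark("m4",2),ctrl.sense()["clock"])
yj=jig[2]
for y in(-.11,-.04):
  for o in(0,np.pi): print(ctrl.solve_ik(J2W([-.002,y,.049]),quat(yj+o)))
print(ctrl.sense()["joint_pos"])
E
```

```text
r 0.05565643158861667
44.0667
(np.float64(0.6128679036072526), np.float32(105.76966), np.float32(219.67044), array([320.00752626,  83.15475169])) 46.225
[ 9.68472998e-02  5.91615007e-01  2.16035897e+00 -8.88178420e-16
  3.89618677e-01  1.78305994e+00]
[ 9.68472998e-02  5.91615007e-01  2.16035897e+00 -4.44089210e-16
  3.89618677e-01 -1.35853271e+00]
[ 2.43551056e-01  6.11023670e-01  2.08993872e+00 -8.88178420e-16
  4.40630263e-01  1.92976370e+00]
[ 2.43551056e-01  6.11023670e-01  2.08993872e+00 -4.44089210e-16
  4.40630263e-01 -1.21182895e+00]
[ 3.14047758e-01  3.51806299e-01  1.96120270e+00 -1.77811693e-05
  8.28949372e-01  1.88434666e+00]
```

View pics/m4.png

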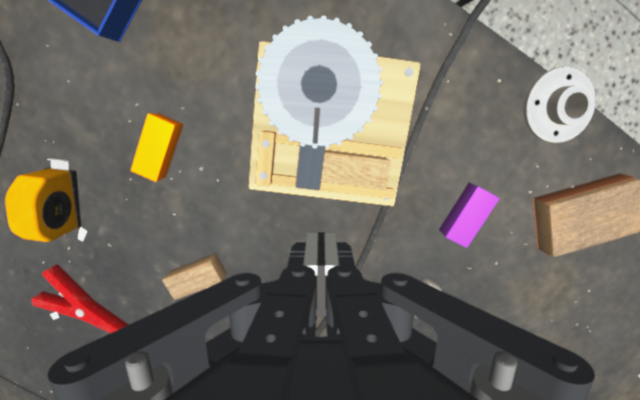

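The mark at (317,125) again points along the keeper, so the ring is at two full turns (+0.6°). The block's rear end is at about (389,172). Next I'll push it, checking lateral alignment from that pixel.

```bash
python3 - <<'E'
from h import *
q=R.from_euler("z",-jig[2]).apply(at_z("wrist",(389,172),.042)-[*jig[:2],0]);print("rear in jig",q)
Q=quat(jig[2]);P=lambda y,z:J2W([-.001,y,z])
ctrl.goto(P(-.112,.12),Q)
ctrl.line_to(P(-.112,.049),feed=.15)
print(ctrl.line_to(P(-.055,.049),feed=.06,until_force=12),ctrl.sense()["force"])
print(ctrl.line_to(P(-.030,.049),feed=.025,until_force=5))
s=ctrl.sense();print(R.from_euler("z",-jig[2]).apply(s["ee_pos"]-[*jig[:2],0]),s["force"],s["clock"])
cv2.imwrite("pics/p1.png",vision.read_camera("scene"))
E
```

```text
rear in jig [ 0.00182757 -0.07194183  0.042     ]
False [-0.0736919   0.3069465   0.00371582]
True
[-0.00158194 -0.0363617   0.04877543] [-0.1794583  -7.18865577  3.05594422] 49.275
```

```bash
python3 - <<'E'
from h import *
P=lambda y,z:J2W([-.001,y,z])
ctrl.line_to(P(-.06,.049),feed=.1)
ctrl.line_to(P(-.075,.2),feed=.2)
ctrl.goto(*pose(0,-.085,.22))
print(mark("e",2),ctrl.sense()["clock"])
im=cv2.imread("pics/e.png");cv2.imwrite("pics/e2.png",cv2.resize(im[0:240,200:460],None,fx=2.4,fy=2.4,interpolation=cv2.INTER_CUBIC))
E
```

```text
(np.float64(1.6128679036072526), np.float32(108.31751), np.float32(221.25443), array([321.12321059,  84.38904141])) 51.05
```

View pics/e2.png

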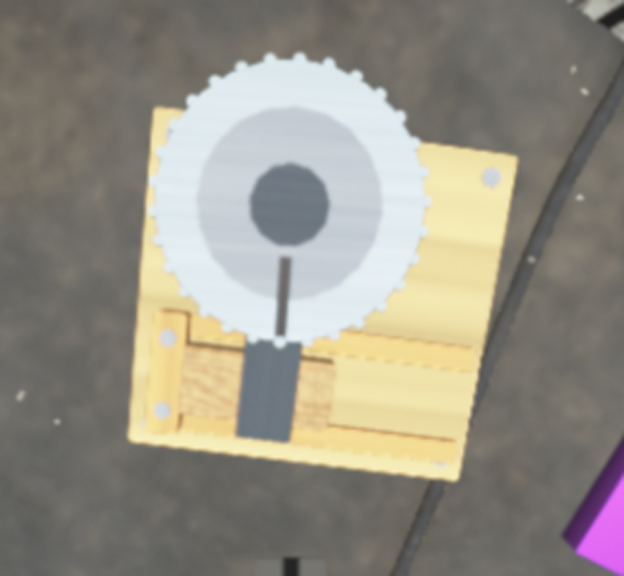

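The block now lies flat under the keeper, with its front against the end stop at crop (182,385) and its rear at crop (332,395). The ring mark is still at two turns and the robot is clear.

```bash
python3 -c "
from workcell import close_job
print(close_job())"
```

```text
the job is handed in; nothing more can be done
None
```

The ring nut is two full turns loose (within about 2°), the block was pushed under the keeper and rests flat against the end stop, and the job was handed in at about 51 s.

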